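Put the pinning tools back in their own trays

ROBOT

A 7-joint arm with a two-finger parallel gripper is mounted at the origin on a cart in front of the work surface, level with it; the furniture and walls round the work are solid. World frame = base frame: x ahead of the robot, y to its left, z up, the work surface at z = 0. Lengths are in mm, angles in rad, forces in N, time in s.
With the tool pointing down it reaches from about 425 to 950 mm from the base axis. Payload 4.7 kg.
Tool frame: the origin (TCP) lies at the very end of the fingers, on their centre line; the grasp point (between the pads) lies 19 mm behind it; z points along the fingers, y is the line along which they close (so a half turn about z gives the same grasp; the last joint's range is limited). The gripper opens to 85 mm and grips with 20 to 120 N. Pads are 22 mm wide; open, the fingers measure 114 mm over their backs; the gripper's body (76 mm by 85 mm) begins 54 mm behind the grasp point. The pads swing forward as they close: fully open they stand 13 mm farther back than shut.
Start: joints at [1.202, 0.469, -0.049, 1.532, 0.024, 1.141, -0.082], TCP at [225.023, -636.406, 231.335] pointing down, gripper open.
Joint ranges: [-2.59, 2.59], [-0.33, 1.99], [-1.39, 1.29], [0.1, 2.45], [-1.04, 4.18], [0.21, 1.99], [-2.66, 2.66]. Speed limits (rad/s): [2.57, 2.57, 3.14, 3.14, 3.14, 3.14, 3.14].

INTERFACE

Orientations are given as [roll, pitch, yaw] about the fixed x, y, z axes, in that order (R = Rz(yaw) Ry(pitch) Rx(roll)).
In Python, from plant import move_to, line_to, move_j, move_gripper, sleep, solve_ik, read_camera, camera_model, IKError, finish_job, read_clock, read_joint_pos, read_qd, read_joint_efforts, read_eef_pos, read_tool_rot, read_ft_force, read_torque, read_gripper_width, read_finger_force gives the robot as it stands. Calls block until the motion is done:
- move_to(position, orientation): joint-space move of the TCP to a pose.
- line_to(position, max_speed=150, orientation=None, threshold=None): straight line of the TCP; orientation=None keeps the orientation; max_speed is the mean speed in mm/s. With threshold (N) it stops when the force on the tool has changed by that much, and returns True; else False.
- move_j(angles): joint-space move.
- move_gripper(opening): finger opening in mm; the grip force is fixed at half the most; returns when the fingers have stopped.
- sleep(seconds).
- solve_ik(position, orientation): joint angles nearest the present ones, or None.
- read_camera(name): name is "scene" or "top" or "wrist"; returns the picture (384x512x3 uint8, red, green, blue); there is no depth.
- camera_model(name): a dict with "fov_y" (degrees; the focal length in pixels is half the picture's height over the tangent of half this angle, whatever the lens; pixels are square), "cx", "cy" (the principal point, pixels), "position" and "orientation" of the camera in the world; the wrist camera has in their place "mount" (4x4, takes a point from camera to tool coordinates, whose origin is the TCP and whose axes are the flange's). Camera axes: x right, y up, looking along -z (the intrinsics and any distortion apply to the point x, -y, -z); pixel columns grow to the right and rows downward; lengths in mm; the calibration is good to about 2 mm. A picture is of the moment at which its call begins: read the wrist's pose just before it. camera_model takes no time and is no camera call.
A pose or a line that the arm cannot do raises IKError and nothing moves.
- finish_job(): hands the job in; it is judged then, once.
Readings, each from a call of its own:
- read_clock(): time.
- read_joint_pos(): joint angles.
- read_qd(): joint speeds.
- read_joint_efforts(): joint torques, N m.
- read_eef_pos(): TCP position.
- read_tool_rot(): TCP orientation.
- read_ft_force(): force on the tool from outside, world axes, zero at the start.
- read_torque(): the same for the moment, N m.
- read_gripper_width(): finger opening in mm.
- read_finger_force(): force on a finger pad.
Only numpy, scipy, OpenCV 4.12 (cv2) and the standard library are available. Lean on these libraries where they do the work, as an engineer would, in place of code of your own. Each camera call takes 0.05 s, during which the arm holds its last target. There are 200 camera calls.

TASK

The three pinning tools have been put back in each other's trays. Swap them round so that the pin tin stands in the middle of the round tray, the stepped pinning block lies lengthwise in the middle of the long narrow tray, and the tally counter stands in the middle of the square tray, all right way up; the empty cork pad is free for parking one on the way. Set things down rather than dropping them, and leave the glass vial and the card box of insects standing where they are.

Things in the scene. Friction and masses are not known exactly. Their poses are not given: they have to be found in the camera images.
- tin: round pin tin with a red press lid, 62 mm in diameter, 22 mm high, loose, about 55 g. Origin: centre of its underside; z up through the lid. At the start it stands in the square tray.
- block: stepped wooden pinning block, 28 mm (its x) by 90 mm (its y), loose, about 60 g. Three steps of 30 mm each along y: 26 mm high at the -y end, 18 mm in the middle, 10 mm at the +y end. Origin: centre of its underside; z up. Take it across its 28 mm width in the middle. At the start it lies in the round tray, turned any way.
- counter: small pale hand tally counter: a round body 44 mm in diameter and 24 mm high, with a thumb button on top (to 32 mm) and a small lug at one side, 44 mm (x) by 52 mm (y) overall, loose, about 90 g. Origin: centre of the overall underside; the round body's axis lies 4 mm from it towards -y, the lug points to +y; z up. Take it across the round body, along x. At the start it stands in the long narrow tray.
- round_tray: shallow round dark grey metal tray, 114 mm outside diameter, fixed to the bench. Floor 4 mm thick, rim 3 mm wide standing 3 mm above the floor (top 7 mm above the bench); inside diameter 108 mm. Origin: centre of its underside, on the bench; z up. Home of the pin tin.
- long_tray: shallow long narrow dark grey metal tray, 70 mm (x) by 126 mm (y) outside, 64 by 120 mm inside, fixed to the bench. Floor 4 mm thick, rim top 7 mm above the bench. Origin: centre of its underside; y is its long direction. Home of the pinning block, whose length is to lie along this y, either way round.
- square_tray: shallow square dark grey metal tray, 98 mm outside, 92 mm inside, fixed to the bench. Floor 4 mm thick, rim top 7 mm above the bench. Origin: centre of its underside; x and y along its sides. Home of the tally counter, which may be turned any way.
- cork_pad: flat brown cork pad without a rim, 90 mm (x) by 110 mm (y), 4 mm thick, fixed to the bench, empty at the start: the free spot. Origin: centre of its underside.
- vial: bystander, not to be disturbed: upright clear glass vial with a black cap, 28 mm in diameter, 68 mm high, standing loose on the bench. Origin: centre of its underside.
- unit_tray: bystander, not to be disturbed: small open white card box of pinned insects, 90 mm (x) by 46 mm (y), walls 40 mm high (wings stick out to 94 by 69 by 49 mm), standing loose on the bench. Origin: centre of its underside.
- bin_corner (a point): an obstacle, fixed and always in the same place: the near right upper corner of the lid of the big see-through storage bin. The bin reaches from here away from the robot (+x, 0.4 m) and to the left (+y, 0.5 m); it is 0.21 m high, 0.28 m with the white card box on it. Keep the gripper clear of this corner when crossing between the left and the far places.

How it is judged (in metres and radians):
At the end, for the whole second after the job is handed in: Tin in the round tray, block in the long tray, counter in the square tray: each on the floor, upright (0.1 rad), its centre within 15 mm of the tray's, the block within 0.26 rad of the long tray's length; all released and at rest (horizontal distance between tin and round_tray below 0.015 m and z of tin in the frame of round_tray between 0.001 and 0.008 m and angle between each of tin, block, counter's own z axis and vertical below 0.1 rad and linear speed of each of tin, block, counter below 0.02 m/s and angular speed of each of tin, block, counter below 0.2 rad/s and horizontal distance between block and long_tray below 0.015 m and z of block in the frame of long_tray between 0.001 and 0.008 m and horizontal distance between counter and square_tray below 0.015 m and z of counter in the frame of square_tray between 0.001 and 0.008 m and angle between the y axis of block and the y axis of long_tray, either way round below 0.26 rad); the robot touches nothing.
It fails at once if the pin tin is dropped or tossed (faster than 0.7 m/s with no finger on it) (linear speed of tin above 0.7 m/s and contact force between the fingers and tin below 0.01 N).
It fails at once if the pinning block is dropped or tossed (faster than 0.7 m/s with no finger on it) (linear speed of block above 0.7 m/s and contact force between the fingers and block below 0.01 N).
It fails at once if the tally counter is dropped or tossed (faster than 0.7 m/s with no finger on it) (linear speed of counter above 0.7 m/s and contact force between the fingers and counter below 0.01 N).
It fails at once if the vial is shifted by more than 20 mm or tipped (distance of vial from where it was at the start of the episode above 0.02 m or angle between vial's own z axis and vertical above 0.3 rad).
It fails at once if the card unit tray is shifted by more than 20 mm or tipped (distance of unit_tray from where it was at the start of the episode above 0.02 m or angle between unit_tray's own z axis and vertical above 0.3 rad).
It also fails if it takes over 96 s, if anything falls off the work surface, if the arm or the gripper's body presses on something with over 40 N, if the wrist force passes 120 N, or if a joint passes its speed limit or range.

## Working session

There is one attempt and no reset: what is moved stays moved. The work goes in short steps, each a Python script; the robot and the scene stay as the last script left them, time stands still between calls to the robot, and variables do not carry over. Pictures are saved under pics/ and viewed, at most 14 in all, crops included, and the job is handed in when it is done.

```bash
mkdir -p pics; ls; python3 - <<'E'
from plant import *
import cv2
for n in ("scene","top","wrist"):
    m=camera_model(n); print(n,m)
    cv2.imwrite(f"pics/{n}0.png",cv2.resize(read_camera(n)[:,:,::-1],(800,600),interpolation=cv2.INTER_CUBIC))
print(read_eef_pos(),read_tool_rot(),read_clock(),read_gripper_width())
E
```

```text
pics
scene {'fov_y': 45.105967134607255, 'cx': 259.51110997583385, 'cy': 189.57802014319486, 'position': array([-237.73837942,  457.46390835, 1027.84625067]), 'orientation': array([ 0.82754091,  0.01602211, -2.17263707])}
top {'fov_y': 44.999798363079634, 'cx': 259.8872192659468, 'cy': 194.4372029786912, 'position': array([ 356.00113513,  -65.37805301, 1233.49083901]), 'orientation': array([ 1.64832264e-01, -8.17037542e-04, -1.54259199e+00])}
wrist {'fov_y': 60.491966216763046, 'cx': 251.64892001011233, 'cy': 194.9003765045283, 'mount': array([[ 2.02194905e-04,  9.57730858e-01,  2.87665714e-01,
         7.29072264e+01],
       [ 9.99999979e-01, -1.85942865e-04, -8.38184050e-05,
         2.18453085e-01],
       [-2.67860861e-05,  2.87665725e-01, -9.57730876e-01,
        -1.42188696e+02],
       [ 0.00000000e+00,  0.00000000e+00,  0.00000000e+00,
         1.00000000e+00]])}
[ 224.83546287 -636.02027364  230.52131572] [-3.14015547e+00  2.32423794e-05  3.39761860e-01] 0.15 85.57209045917178
```

View pics/top0.png

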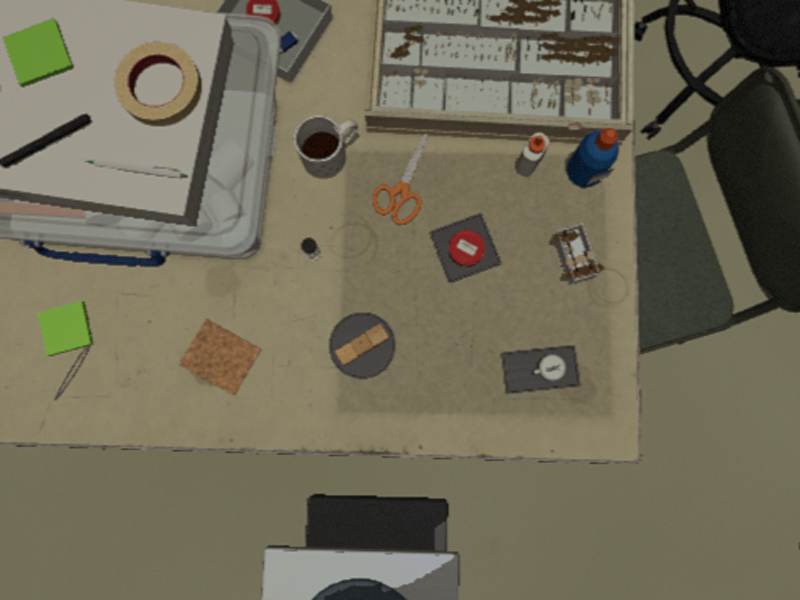

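View pics/scene0.png

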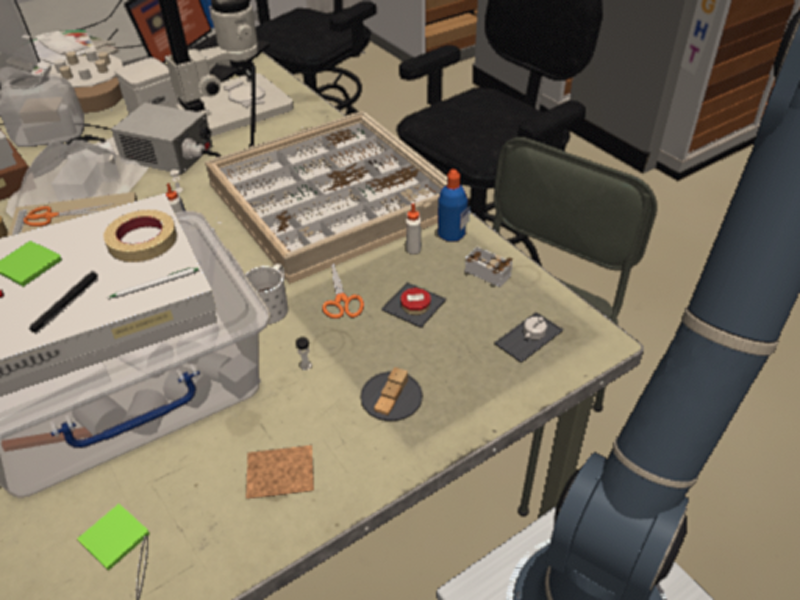

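The top view (800 px scale) shows the round tray with the block at (362,345), the square tray with the tin at (467,247) and the long tray at (541,369) with the counter at (552,368). The cork pad is at (220,356), the vial at (309,245) and the unit tray at (577,254). In the scene view the same things are at (392,396), (416,302), (529,337), (281,470), (303,350) and (488,265).

```bash
cat > h.py <<'E'
from plant import *
import numpy as np, cv2
from scipy.spatial.transform import Rotation as Ro
def cam(name, pos=None, rot=None):
    m=camera_model(name); f=192/np.tan(np.radians(m["fov_y"])/2)
    if name=="wrist":
        T=np.eye(4); T[:3,:3]=Ro.from_euler("xyz",rot).as_matrix(); T[:3,3]=pos
        T=T@m["mount"]; R,p=T[:3,:3],T[:3,3]
    else: R,p=Ro.from_euler("xyz",m["orientation"]).as_matrix(),np.array(m["position"])
    return dict(f=f,cx=m["cx"],cy=m["cy"],R=R,p=p)
def ray(c,uv,s=1.0):
    u,v=(np.array(uv,float)+.5)/s-.5
    d=c["R"]@np.array([(u-c["cx"])/c["f"],-(v-c["cy"])/c["f"],-1]); return c["p"],d/np.linalg.norm(d)
def onz(c,uv,z,s=1.0):
    p,d=ray(c,uv,s); return p+d*(z-p[2])/d[2]
def tri(rays):   # least-squares meeting point and residual
    A=sum(np.eye(3)-np.outer(d,d) for p,d in rays); b=sum((np.eye(3)-np.outer(d,d))@p for p,d in rays)
    x=np.linalg.solve(A,b); return x,max(np.linalg.norm(np.cross(d,x-p)) for p,d in rays)
def snap(name):  # wrist picture with the pose of that moment
    p,r=read_eef_pos(),read_tool_rot(); im=read_camera("wrist")
    np.savez(f"pics/{name}.npz",p=p,r=r,im=im); cv2.imwrite(f"pics/{name}.png",im[:,:,::-1]); return im,cam("wrist",p,r)
def load(name):
    d=np.load(f"pics/{name}.npz"); return d["im"],cam("wrist",d["p"],d["r"])
E
python3 - <<'E'
from h import *
np.set_printoptions(precision=1,suppress=True)
T,S=cam("top"),cam("scene"); s=1.5625
P={"round":((362,345),(392,396)),"sqA":((431,237),(384,303)),"sqB":((481,214),(411,284)),"sqC":((500,262),(446,301)),"sqD":((450,281),(417,325)),
"lA":((502,352),(495,342)),"lB":((576,346),(541,313)),"lC":((580,387),(562,329)),"lD":((506,393),(515,360)),
"cA":((207,319),(247,450)),"cB":((261,351),(312,446)),"cC":((236,394),(314,490)),"cD":((180,360),(248,497)),
"tin":((467,247),(416,298)),"counter":((552,368),(536,324)),"vialcap":((309,245),(303,343)),"unit":((577,254),(488,265)),"bin":((262,255),(262,325))}
for k,(a,b) in P.items():
    x,e=tri([ray(T,a,s),ray(S,b,s)]); print(k,x,round(e,1),onz(T,a,7,s)[:2],np.hypot(*x[:2]))
E
```

```text
round [487.   12.    0.7] 1.5 [487.3  12.8] 487.16089770478845
sqA [674.7 -98.4  30. ] 1.6 [ 679.7 -100.2] 681.8437104888935
sqB [ 722.9 -190.8   -0. ] 4.3 [ 723.7 -186.9] 747.6773385491119
sqC [ 639.6 -224.3   -5.2] 2.6 [ 638.5 -220.8] 677.7843730317257
sqD [ 605.1 -132.6    3.8] 3.1 [ 602.5 -134.8] 619.5004687316241
lA [ 481.6 -226.8    3.4] 1.4 [ 482.1 -225.3] 532.3095094703675
lB [ 494.  -355.4    0.6] 3.9 [ 495.9 -351.1] 608.6037491898985
lC [ 427.3 -355.9    8.6] 1.1 [ 426.7 -357.1] 556.1158566502394
lD [ 416.1 -228.9    8.2] 4.6 [ 413.1 -232.5] 474.8841402787723
cA [525.1 280.4   6.8] 1.0 [524.5 279.5] 595.2583312704649
cB [472.7 184.9   1.6] 0.0 [472.2 183.8] 507.6214784496963
cC [398.7 223.5  -4. ] 0.6 [398.6 221.4] 457.0623888802328
cD [451.7 320.4  -4.1] 3.8 [453.1 320.1] 553.7739056192366
tin [ 659.2 -163.    21.3] 1.2 [ 663.6 -163.2] 679.0453364272729
counter [ 454.9 -306.5   28.7] 1.0 [ 457.4 -310.1] 548.5178783633802
vialcap [645.2 102.8  60.8] 1.4 [659.4 111.7] 653.3025882536436
unit [ 653.2 -350.6   21.8] 0.5 [ 656.5 -354.4] 741.3549146332899
bin [609.7 169.4 170.8] 13.6 [639.2 192.3] 632.8308321679289
```

Both views agree with the heights given (trays about 0–7, lid 21, vial cap 61), and the tray sizes match. Next I'll take two closer wrist views.

```bash
python3 - <<'E'
from h import *
for n,p in (("w1",[540,-230,290]),("w2",[540,-70,290])):
    move_to(p,[np.pi,0,0]); sleep(.3); im,_=snap(n)
    cv2.imwrite(f"pics/{n}b.png",cv2.resize(im[:,:,::-1],(800,600),interpolation=cv2.INTER_CUBIC))
print(read_clock(),read_eef_pos(),read_joint_pos())
E
```

```text
3.4083 [539.99297663 -70.98920651 289.82980515] [ 0.31288896  0.22596204 -0.31021302  1.75425823  0.07427052  1.17310296
 -1.59139407]
```

View pics/w1b.png

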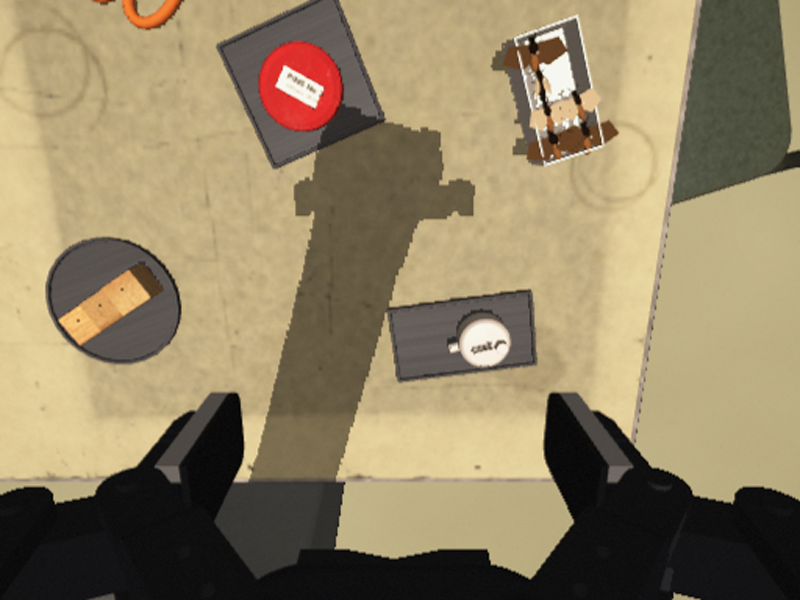

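View pics/w2b.png

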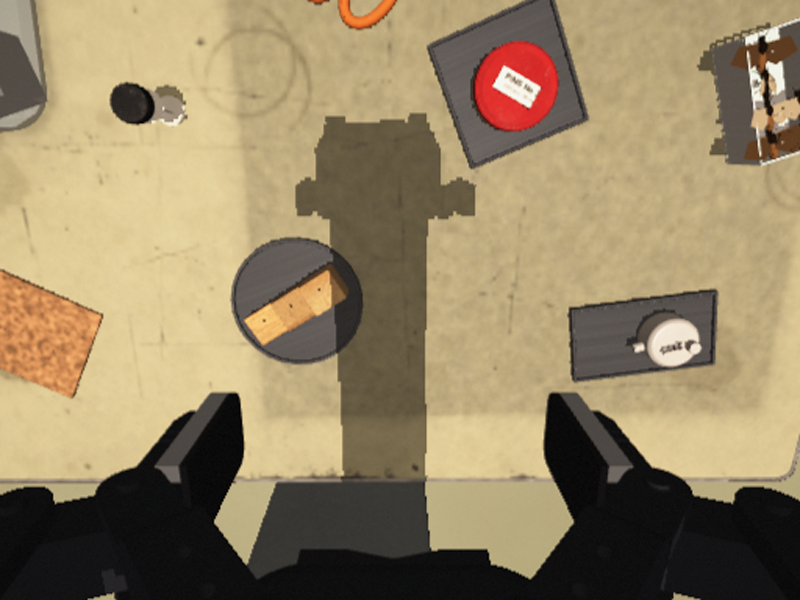

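The wrist views (800 px scale) show:

| Thing | w1 | w2 |
|---|---|---|
| Round tray | (113,300) | (297,300) |
| Block holes | (78,322), (100,305), (122,290) | (264,322), (291,306), (319,289) |
| Tin lid | (301,86) | (515,86) |
| Counter body | (484,342) | (672,342) |
| Counter lug | (453,345) | (640,348) |

The tall end of the block is at the upper right.

```bash
python3 - <<'E'
from h import *
np.set_printoptions(precision=1,suppress=True)
_,A=load("w1");_,B=load("w2"); s=1.5625
P={"round":((113.5,300),(297,300)),"sqA":((217,46),(429,47)),"sqB":((336,-3),(553,-2)),"sqC":((384,120),(587,119)),"sqD":((275,167),(473,167)),
"lA":((389,310),(570,309)),"lB":((530,291),(716,290)),"lC":((536,363),(716,363)),"lD":((398,381),(575,381)),
"tin":((301,86),(515,86)),"counter":((484,342),(672,342)),"lug":((453,345),(640,348)),"b+":((78,322),(264,322)),"b0":((100,305),(291,306)),"b-":((122,290),(319,289)),"vialcap":(None,(130,103))}
H={"round":7,"tin":26,"counter":28,"lug":20,"b+":14,"b0":22,"b-":30,"vialcap":68}; X={}
for k,(a,b) in P.items():
    z=H.get(k,7); Y=onz(B,b,z,s); X[k]=Y
    if a: x,e=tri([ray(A,a,s),ray(B,b,s)]); Q=onz(A,a,z,s); X[k]=(Y+Q)/2; print(k,"tri",x,round(e,1),"plane",Q[:2],Y[:2])
    else: print(k,Y)
c=lambda *k:np.mean([X[i] for i in k],0)[:2]
yaw=lambda a,b:np.arctan2(*(X[b]-X[a])[[1,0]])
print("square",c("sqA","sqB","sqC","sqD"),[np.linalg.norm(X[a]-X[b]) for a,b in(("sqA","sqB"),("sqB","sqC"))],yaw("sqD","sqA"),yaw("sqC","sqB"))
print("long",c("lA","lB","lC","lD"),[np.linalg.norm(X[a]-X[b]) for a,b in(("lA","lB"),("lB","lC"))],"y-axis",yaw("lB","lA"),yaw("lC","lD"))
print("block +y dir",yaw("b-","b+"),"counter +y dir",yaw("counter","lug"))
print("dists",np.linalg.norm(X["b+"]-X["b-"]))
E
```

```text
round tri [488.5  12.2   3. ] 0.1 plane [489.6  10. ] [489.8  11.4]
sqA tri [687.5 -98.6   6.5] 0.3 plane [687.7 -98.8] [687.1 -98.6]
sqB tri [ 719.9 -188.9    6.3] 0.3 plane [ 720.1 -189. ] [ 719.4 -188.7]
sqC tri [ 635.8 -223.5    4. ] 0.3 plane [ 635.3 -223.6] [ 636.  -222.5]
sqD tri [ 600.  -135.7    4.1] 0.0 plane [ 600.  -136.4] [ 600.1 -135.3]
lA tri [ 478.5 -226.9   -0.4] 0.4 plane [ 480.4 -227. ] [ 481.2 -224.2]
lB tri [ 497.5 -347.8    6.5] 0.3 plane [ 497.3 -347.7] [ 498.  -347.5]
lC tri [ 432.1 -357.    10.6] 0.1 plane [ 430.7 -358.1] [ 430.4 -359.5]
lD tri [ 413.7 -234.9    8.1] 0.1 plane [ 413.3 -234.9] [ 413.1 -235.3]
tin tri [ 658.6 -162.2   18.9] 0.0 plane [ 657.8 -163.4] [ 657.8 -160.7]
counter tri [ 457.  -307.6   23.5] 0.1 plane [ 458.8 -306.7] [ 458.6 -305. ]
lug tri [ 452.5 -281.5   22.4] 1.4 plane [ 453.  -281.8] [ 450.1 -283. ]
b+ tri [472.2  39.4  14.1] 0.1 plane [472.   39.5] [472.3  39.4]
b0 tri [489.   13.9  21.1] 0.3 plane [489.6  13.4] [489.   13.8]
b- tri [505.2 -11.4  30. ] 0.5 plane [504.7 -11.3] [505.7 -11.4]
vialcap [643.2 102.2  68. ]
square [ 660.7 -161.6] [np.float64(95.82523267952416), np.float64(90.78543427111902)] 0.402077830370966 0.38579666768356796
long [ 455.6 -291.8] [np.float64(123.14576416498406), np.float64(67.99934061459349)] y-axis 1.708017429201965 1.7104116070091364
block +y dir 2.1476332730189456 counter +y dir 1.8660921642061692
dists 62.66591175845302
```

All points fit the sizes and heights given. I'll check the inverse kinematics for the planned poses, then move the block to the cork.

```bash
cat >> h.py <<'E'
def D(yaw): return [np.pi,0,yaw]
def over(xy,yaw,z=130): move_to([*xy,z],D(yaw))
def down(xy,z,thr=6,mid=25):
    line_to([*xy,z+mid],200); 
    return line_to([*xy,z],60,threshold=thr)
def up(xy,z=130): line_to([*xy,z],200)
E
python3 - <<'E'
from h import *
for n,p,ys in (("round",(489,13.3),(-.994,2.148,-.39)),("cork",(462,251),(-.994,-2.07,1.07,-1.43)),("sq",(659,-162),(-.39,1.18,-1.4,-.9,0)),("long",(457,-300),(-1.43,1.71,-1.32))):
    for y in ys:
        r=[solve_ik([*p,z],D(y)) for z in (8,130)]
        print(n,y,[None if q is None else np.round(q,2) for q in r])
E
```

```text
round -0.994 [array([-0.38,  0.52,  0.33,  2.16, -0.34,  0.51, -2.35]), array([-0.55,  0.32,  0.53,  2.09, -0.22,  0.78, -2.45])]
round 2.148 [array([ 0.31,  0.56, -0.53,  2.12,  0.51,  0.59, -0.01]), array([ 0.42,  0.37, -0.65,  2.04,  0.3 ,  0.83,  0.18])]
round -0.39 [array([ 0.08,  0.51, -0.24,  2.14,  0.23,  0.52, -2.3 ]), array([ 0.14,  0.31, -0.3 ,  2.06,  0.13,  0.79, -2.2 ])]
cork -0.994 [array([-0.98,  0.59,  0.52,  2.09, -0.53,  0.59, -2.65]), array([-1.28,  0.48,  0.92,  2.03, -0.5 ,  0.87, -2.64])]
cork -2.07 [array([ 0.25,  0.92, -1.19,  2.02,  1.06,  1.01,  1.16]), array([ 0.28,  0.64, -1.18,  1.95,  0.7 ,  1.04,  1.43])]
cork 1.07 [array([-0.18,  0.59, -0.51,  2.04,  0.48,  0.62, -1.52]), array([-0.07,  0.42, -0.63,  1.96,  0.32,  0.86, -1.38])]
cork -1.43 [array([ 0.25,  0.92, -1.19,  2.02,  1.06,  1.01,  1.8 ]), array([ 0.28,  0.64, -1.18,  1.95,  0.7 ,  1.04,  2.07])]
sq -0.39 [array([ 0.3 ,  0.72, -0.18,  1.68,  0.18,  0.76, -1.92]), array([ 0.32,  0.57, -0.2 ,  1.61,  0.13,  0.97, -1.89])]
sq 1.18 [array([ 0.44,  0.75, -0.38,  1.67,  0.36,  0.8 , -0.5 ]), array([ 0.46,  0.6 , -0.42,  1.6 ,  0.28,  0.99, -0.44])]
sq -1.4 [array([-0.17,  0.77,  0.52,  1.71, -0.51,  0.8 , -2.38]), array([-0.17,  0.61,  0.53,  1.65, -0.35,  0.98, -2.5 ])]
sq -0.9 [array([ 0.27,  0.72, -0.13,  1.68,  0.13,  0.75, -2.39]), array([ 0.28,  0.57, -0.14,  1.62,  0.09,  0.96, -2.37])]
sq 0 [array([ 0.33,  0.72, -0.22,  1.68,  0.21,  0.76, -1.56]), array([ 0.35,  0.58, -0.24,  1.61,  0.16,  0.97, -1.52])]
long -1.43 [array([ 0.49,  0.56,  0.01,  2.02, -0.01,  0.57, -2.49]), array([ 0.49,  0.37,  0.02,  1.94, -0.01,  0.82, -2.49])]
long 1.71 [array([ 0.81,  0.59, -0.39,  2.  ,  0.38,  0.62,  0.3 ]), array([ 0.83,  0.41, -0.42,  1.92,  0.22,  0.85,  0.44])]
long -1.32 [array([ 0.51,  0.56, -0.01,  2.01,  0.01,  0.57, -2.39]), array([ 0.5 ,  0.37,  0.  ,  1.94, -0.  ,  0.82, -2.39])]
```

```bash
python3 - <<'E'
from h import *
b=(489.2,13.6); c=(462,251)
move_gripper(55); over(b,2.148); print("hit",down(b,7),read_eef_pos())
move_gripper(0); print("w",read_gripper_width(),read_finger_force())
up(b); print("w",read_gripper_width(),read_finger_force(),read_clock())
over(c,1.07)
print("hit",down(c,7,thr=5),read_eef_pos()); move_gripper(55); up(c)
print(read_clock(),read_gripper_width(),read_eef_pos())
move_gripper(85); over((659-60,-162),1.18,200); sleep(.2)
p=(600,-162); snap("w3")
print(read_clock(),read_eef_pos())
cv2.imwrite("pics/s2.png",cv2.resize(read_camera("top")[:,:,::-1],(800,600),interpolation=cv2.INTER_CUBIC)[180:460,150:640])
E
```

```text
hit False [489.07445873  13.70630851   6.77050406]
w 26.436303513544537 59.54529404640198
w 26.284324919843694 59.04794096946716 7.7083
hit True [462.08961985 250.84653396   7.49036028]
11.2583 55.086417372464666 [461.38943787 250.37436423 129.17553655]
13.5333 [ 599.10793745 -160.91893767  199.97218833]
```

View pics/s2.png

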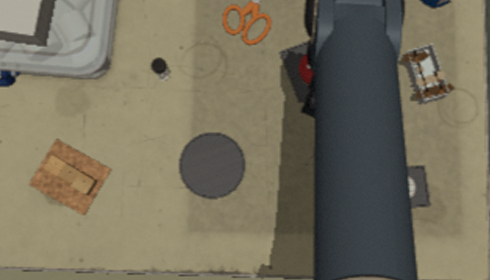

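View pics/w3.png

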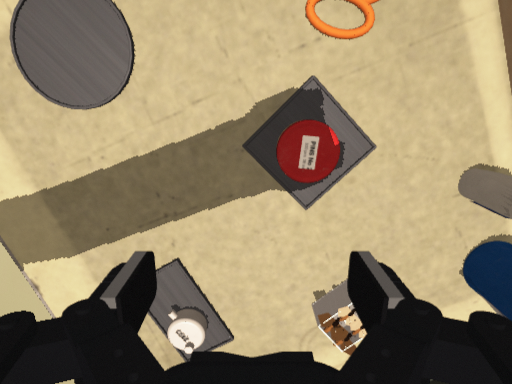

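The block lies flat on the cork, at crop (72,172) in the top view. In w3 the tin is at (308,151), with square-tray corners at (313,76), (376,146), (306,208) and (243,146). Next I'll move the tin, then the counter.

```bash
python3 - <<'E'
from h import *
np.set_printoptions(precision=1,suppress=True)
_,C=load("w3"); t=onz(C,(308,151),26)[:2]; sq=np.mean([onz(C,q,7)[:2] for q in((313,76),(376,146),(306,208),(243,146))],0)
print(t,sq)
assert np.hypot(*(t-[658,-162]))<8
t=(t+[657.8,-162])/2; r=(489,11.7)
over(t,1.18,130); print("hit",down(t,10),read_eef_pos())
move_gripper(0); print("w",read_gripper_width(),read_finger_force())
up(t); print("w",read_gripper_width(),read_finger_force())
over(r,1.18); print("hit",down(r,10,thr=5),read_eef_pos())
move_gripper(85); up(r); print(read_clock(),read_gripper_width())
over((470,-230),1.72,200); sleep(.2); snap("w4"); print(read_clock())
E
```

```text
[ 657.6 -160.6] [ 662.5 -160.3]
hit False [ 657.6 -161.2    9.6]
w 57.20201720735506 64.76230330919275
w 57.785759745106795 65.3743962288155
hit True [489.2  11.4  11.2]
19.5167 85.23931564294124
20.7583
```

View pics/w4.png

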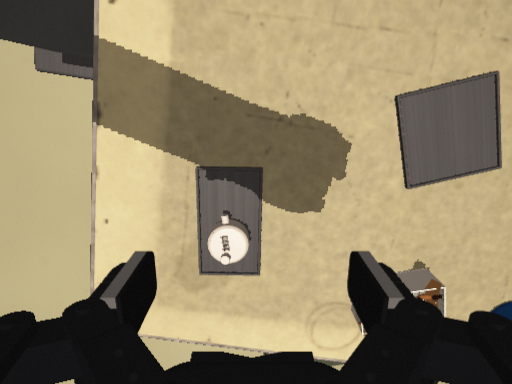

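In w4 the counter body is at (228,244), its lug at (225,214), and the long-tray corners are at (197,167), (263,168), (260,275) and (199,273). The square tray is empty.

```bash
python3 - <<'E'
from h import *
np.set_printoptions(precision=2,suppress=True)
_,C=load("w4"); g=onz(C,(228,244),28)[:2]; l=onz(C,(225,214),20)[:2]
L=[onz(C,q,7)[:2] for q in((197,167),(263,168),(260,275),(199,273))]; S=[onz(C,q,7)[:2] for q in((396,96),(498,71),(502,167),(408,187))]
a=np.arctan2(*(l-g)[::-1]); v=(L[0]+L[1]-L[2]-L[3]); print("counter",g,"dir",a,np.hypot(*(l-g)),"long",np.mean(L,0),np.arctan2(v[1],v[0]),"sq",np.mean(S,0))
assert np.hypot(*(g-[458,-306]))<8
g=(g+[458.3,-306.3])/2; yg=a; yp=1.18   # turn to the tray's diagonal on the way
d=np.array([np.cos(a+yp-yg),np.sin(a+yp-yg)]); sq=np.array([661.5,-161]); p=sq-4*d
move_gripper(70); over(g,yg); print("hit",down(g,9.5),read_eef_pos())
move_gripper(0); print("w",read_gripper_width(),read_finger_force())
up(g); print("w",read_gripper_width(),read_finger_force())
over(p,yp); print("hit",down(p,9.5,thr=5),read_eef_pos())
move_gripper(75); up(p); print(read_clock())
over((450,180),1.07,200); sleep(.2); snap("w5"); print(read_clock())
E
```

```text
counter [ 456.89 -305.66] dir 1.82348281059032 30.41999810659716 long [ 455.41 -291.03] 1.699708516021608 sq [ 661.51 -160.17]
hit False [ 457.49 -305.87    9.2 ]
w 40.692254024438064 60.78536476416048
w 40.05907750311112 60.52868797851261
hit True [ 659.94 -164.76   10.3 ]
27.1
28.8667
```

View pics/w5.png

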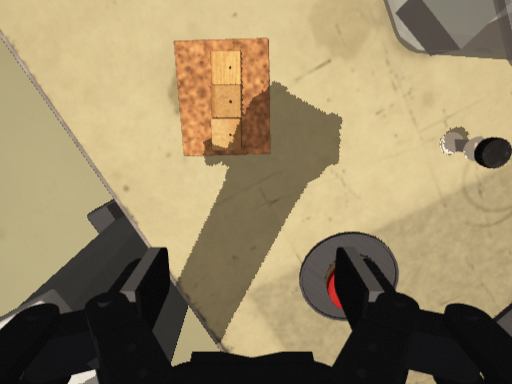

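In w5 the block lies straight on the cork, with its middle hole at (230,101) and an end hole at (230,68).

```bash
python3 - <<'E'
from h import *
_,C=load("w5"); b=onz(C,(230,101),22)[:2]; print(b); assert np.hypot(*(b-[462,251]))<8
b=(b+[462,251])/2; l=np.array([455.5,-291.4])
move_gripper(55); over(b,1.07); print("hit",down(b,7),read_eef_pos())
move_gripper(0); print("w",read_gripper_width(),read_finger_force())
up(b); over((489,12),1.4); over(l,1.707); print("w",read_gripper_width()); print("hit",down(l,7,thr=5),read_eef_pos())
move_gripper(50); up(l); print(read_clock())
move_to([540,-230,290],[np.pi,0,0]); sleep(.2); im,_=snap("w6")
cv2.imwrite("pics/w6b.png",cv2.resize(im[:,:,::-1],(800,600),interpolation=cv2.INTER_CUBIC)); print(read_clock())
E
```

```text
[465.62691305 249.02516797]
hit False [463.61877597 250.01253167   6.6903499 ]
w 27.00737260574977 59.689491391181946
w 26.264840613177597
hit True [ 455.39150412 -291.5547501     7.51248254]
36.3333
38.0833
```

View pics/w6b.png

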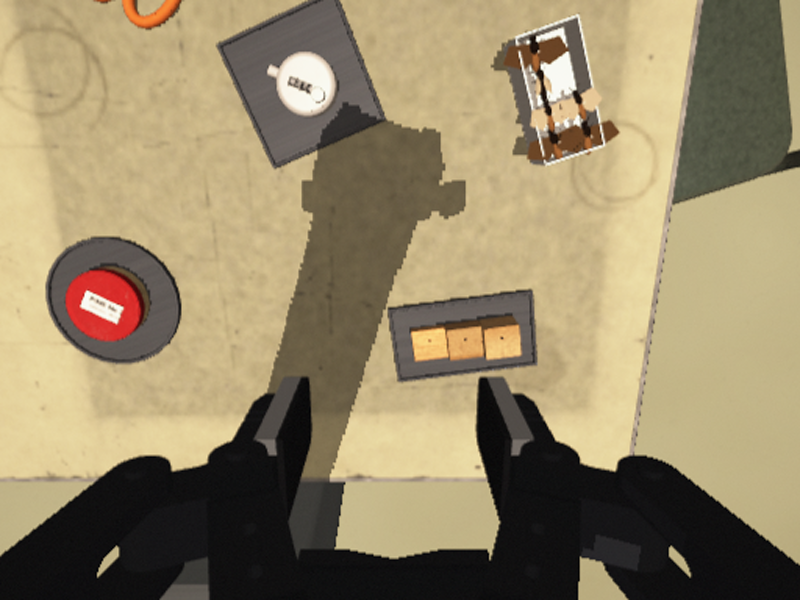

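All three stand upright in their own trays: tin lid at (104,305), counter body at (306,83) with its lug at (272,71), and block middle hole at (465,340). I'll check the offsets and hand in if they are small.

```bash
python3 - <<'E'
from h import *
_,C=load("w6"); s=1.5625
f=lambda uv,z:onz(C,uv,z,s)[:2]
t=f((104,305),26); g=f((306,83),28); l=f((272,71),20); b=f((465,340),22)
g=g+4*(l-g)/np.hypot(*(l-g))
e=[np.hypot(*(t-f((113.5,300),7))),np.hypot(*(g-[661.5,-161])),np.hypot(*(b-[455.5,-291.4]))]
print(t,g,b,e)
if max(e)<9: print(finish_job(),read_clock())
E
```

```text
[490.43582578   7.83452206] [ 660.47725296 -163.35218452] [ 458.16411645 -291.24184877] [np.float64(2.5923250631043318), np.float64(2.56491393880945), np.float64(2.668806528666427)]
the job is handed in; nothing more can be done
the job is handed in; nothing more can be done
```

I swapped the three tools and handed the job in at about 38 s: tin in the round tray, block lengthwise in the long tray, counter in the square tray, each measured about 3 mm from its tray's centre (limit 15 mm); the hand-in call gave no verdict.

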